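# Scoop craft beads into a leaf bowl

## Robot

A 6-joint arm with a two-finger parallel gripper is mounted at the origin on the work surface. World frame = base frame: x ahead of the robot, y to its left, z up, the work surface at z = 0. Lengths are in m, angles in rad, forces in N, time in s.
With the tool pointing down it reaches from about 0.35 to 0.85 m from the base axis. Payload 8.1 kg.
Tool frame: the origin (TCP) lies on the centre line of the jaws, within the pads' length; the fingertips stand 17 mm ahead of it and the grasp point (between the pads) lies 2 mm behind it; z points along the fingers, y is the line along which they close (so a half turn about z gives the same grasp; the last joint's range is limited). The gripper opens to 93 mm and grips with 3 to 60 N. Pads are 15 mm wide; open, the fingers measure 128 mm over their backs; the gripper's body (75 mm by 188 mm) begins 65 mm behind the grasp point.
Start: joints at [-1.349, 0.13, 1.488, -0, 1.523, -0.085], TCP at [0.181, -0.572, 0.206] pointing down, gripper open.
Joint ranges: [-2.96, 2.96], [-0.89, 2.26], [0.02, 2.5], [-1.34, 4.48], [0, 2.73], [-2.66, 2.66]. Speed limits (rad/s): [2.39, 2.39, 2.79, 3.14, 3.14, 3.14].

## Interface

Orientations are given as a rotation vector (axis times angle).
In Python, from plant import telemetry, viewer, order gives the robot as it stands.
- The arm moves only by the tool send_rows, never from a script. Its argument "plan" is a list that holds one entry, the list of rows, each a list of 5 numbers: the closure, from -1 (fully open) to 1 (shut), then the shift along the world's x, y, z normalised to -1 to 1, where 1 is 0.2 m, then the turn about the world's z normalised to -1 to 1, where 1 is 60 degrees. A call has 1 to 20 rows; each row is the pose to reach, as a shift and turn from the pose commanded when the call began; what a row does not reach only later rows make up. A row lasts 1/12 s, in which the tool goes at most 41.7 mm and 7.16 degrees, less where a joint would pass 70% of its speed; a pose out of reach is approached as far as the arm can. A call with a number of a shift or a turn outside -1 to 1 is refused whole. A call with a gripper value outside its range is refused whole. The fingers move at their own pace and stop on an object; "force" is the grip in N (left out, the last holds). Time passes only in rows, so rows that repeat a pose let the fingers close. It gives the time, the measured TCP pose, the force, the opening and the grip force at its end, in the units of the state.
- telemetry.read_state(): the state, without advancing time (a new reading comes with each control period).
- viewer.read_camera(name): name is "side" or "top"; returns (picture, depth): 400x640x3 uint8, blue, green, red; 400x640 float32, m along the optical axis (not along the pixel's ray), 0 where there is no reading.
- viewer.calibration(name): a dict with "camera_matrix" (3x3 intrinsics, pixels), "dist_coeffs" ([k1, k2, p1, p2, k3] as OpenCV has them; the pictures are not rectified), "extrinsics" (4x4, takes a point from camera to world coordinates). Camera axes: x right, y up, looking along -z (the intrinsics and any distortion apply to the point x, -y, -z); pixel columns grow to the right and rows downward; lengths in m; the calibration is good to about 2 mm. A picture is of the moment at which its call begins. calibration takes no time and is no camera call.
- order.close_job(): hands the job in; it is judged then, once.
The state is a dict: "t": time; "q": joint angles; "dq": joint speeds; "joint_torque": joint torques, N m; "tool_pos": TCP position; "orientation": TCP orientation; "force": force on the tool from outside, world axes, zero at the start; "wrist_torque": the same for the moment, N m; "opening": finger opening in m; "gripper_force": force on a finger pad.
Only numpy, scipy, OpenCV 4.12 (cv2) and the standard library are available. Lean on these libraries where they do the work, as an engineer would, in place of code of your own. Each camera call takes 0.05 s, during which the arm holds its last target. There are 200 camera calls.

## Task

Take the scoop by its handle and use it to bring at least three of the five beads from the white tray into the leaf bowl, never touching the beads with the fingers, pressing hard on the fragile bowl or shoving it from its place. Then stand the scoop upright again on the middle of its blue mat and let go; every bead must end up in the bowl or in the tray, and the bottle, pot and brush stay where they are.

Things in the scene. Friction and masses are not known exactly. Their poses are not given: they have to be found in the camera images.
- scoop: loose scoop, stands on the blue mat: flat aluminium pan 100 long (x) x 104 wide (y), floor 2 thick, back wall 38 high at x=-50, side walls 34 high, front edge open at x=+50. Dark wooden handle bar at the back, 18 thick (y) x 24 deep x 115 long, leaning back (to -x) 24 deg from upright, top at x=-96, z=134. 0.16 kg. Origin: centre of the pan's underside; +x to the open front, z up
- scoop_grip (a point): point on the axis of the scoop's handle, 38 short of its top, at (-81, 0, 100) in the scoop's frame: a good place to grip, fingers pointing down along the leaning handle and closing across its 18 mm thickness (the scoop's y)
- scoop_mid (a point): point in the middle of the pan, 20 above its underside
- bowl_mid (a point): point on the bowl's axis, 35 above its underside
- tray: fixed white tray, open on top, outside 240 (x) x 126 (y) x 40 high, walls and floor 5 thick. Its +x end is a 45 deg ramp that leaves the flat floor at x=+80 and reaches the rim at x=+115; the other three walls are upright. Origin: centre of its underside, on the table; the beads start in its +x half, the -x half is empty
- bowl: loose olive-brown pressed-leaf bowl, rim radius 90, 60 high, walls about 4 thick, 0.15 kg, fragile. Origin: centre of its underside; z up
- mat: fixed blue mat 170 (x) x 130 (y) x 5 thick. Origin: centre of its underside
- bead0: loose chunky red round bead, 29 diameter, 15 g, rolls. Origin: its centre
- bead1: loose chunky blue round bead, 29 diameter, 15 g, rolls. Origin: its centre
- bead2: loose chunky yellow round bead, 29 diameter, 15 g, rolls. Origin: its centre
- bead3: loose chunky red round bead, 29 diameter, 15 g, rolls. Origin: its centre
- bead4: loose chunky blue round bead, 29 diameter, 15 g, rolls. Origin: its centre
- bottle: bystander: copper drinking bottle, 72 diameter x 220 high; origin: centre of its underside
- pot: bystander: round red food pot with white lid, 100 diameter x 60 high; origin: centre of its underside
- brush: bystander: wooden hand brush lying bristles down, 50 (x) x 130 (y) x 42 high; origin: centre of its underside
Not all that is in view belongs to the job. What is shaped like the bowl but purple or turquoise is not meant.

How it is judged:
By the outcome, as a careful person would: the job done as asked, in the order asked, and still so for the second after the job is handed in, with the robot touching nothing.
It also fails if it takes over 64 s, if anything falls off the work surface, if the arm or the gripper's body presses on something with over 40 N, if the wrist force passes 120 N, or if a joint passes its speed limit or range.

## Working session

There is one attempt and no reset: what is moved stays moved. The work goes in short steps, Python scripts to look and compute and a tool call to move; the robot and the scene stay as the last step left them, time stands still between calls to the robot, and variables do not carry over. Pictures are saved under pics/ and viewed, at most 10 in all, crops included, and the job is handed in when it is done.

Besides the shell and the picture viewer there is one more tool, called after ">>>" as name([rows], argument=value, ...), one row to a line, values as JSON. send_rows: Moves the arm, as the interface text tells. Scaled input: -1 to 1 covers 0.2 m each way for a shift and 60 degrees each way for a turn. Its arguments: {"type":"object","properties":{"plan":{"type":"array"},"force":{"type":"number"}},"required":["plan"]}

```bash
ls; mkdir -p pics; cat > h.py <<'E'
import numpy as np, cv2
from plant import telemetry, viewer, order
def snap(n,f):
    p,d=viewer.read_camera(n); cv2.imwrite('pics/'+f+'.png',p); np.savez('pics/'+f+'.npz',p=p,d=d); return p,d
def ray(n,uv):
    c=viewer.calibration(n); K=np.array(c['camera_matrix'],float);D=np.array(c['dist_coeffs'],float);T=np.array(c['extrinsics'])
    q=cv2.undistortPoints(np.array(uv,float).reshape(-1,1,2),K,D).reshape(-1,2)
    v=np.c_[q[:,0],-q[:,1],-np.ones(len(q))]
    return T[:3,3],v@T[:3,:3].T
def atz(n,uv,z):
    o,v=ray(n,uv); z=np.broadcast_to(z,len(v)); return o+v*((z-o[2])/v[:,2])[:,None]
def dep(n,uv,d):
    o,v=ray(n,uv); return np.array([o+vi*np.median(d[int(b)-1:int(b)+2,int(a)-1:int(a)+2]) for vi,(a,b) in zip(v,uv)])
def cloud(n,d):
    vv,uu=np.mgrid[0:400,0:640]; o,v=ray(n,np.c_[uu.ravel(),vv.ravel()]); return (o+v*d.reshape(-1,1)).reshape(400,640,3)
E
python3 -c "
from h import *
np.set_printoptions(precision=3,suppress=True)
for n in('top','side'):
    p,d=snap(n,n+'0'); print(np.array(viewer.calibration(n)['extrinsics']),(d>0).mean())
print(telemetry.read_state())"
```

```text
pics
[[ 0.007  0.996 -0.093  0.432]
 [-1.     0.006 -0.01  -0.053]
 [-0.009  0.093  0.996  1.155]
 [ 0.     0.     0.     1.   ]] 0.9959921875
[[ 0.867  0.333 -0.37  -0.093]
 [-0.498  0.572 -0.652 -1.1  ]
 [-0.005  0.749  0.662  1.203]
 [ 0.     0.     0.     1.   ]] 0.995890625
{'t': 0.1, 'q': array([-1.349,  0.131,  1.489, -0.   ,  1.523, -0.085]), 'dq': array([-0.   , -0.001, -0.004,  0.   , -0.   , -0.   ]), 'joint_torque': array([  0.001, -56.135, -49.309,   0.077,   0.029,  -0.   ]), 'tool_pos': array([ 0.181, -0.571,  0.205]), 'orientation': array([-3.103, -0.48 ,  0.   ]), 'force': array([ 0.372, -1.222, -0.355]), 'wrist_torque': array([ 0.011,  0.003, -0.029]), 'gripper_force': 0.0, 'opening': 0.09295077842839551}
```

View pics/top0.png

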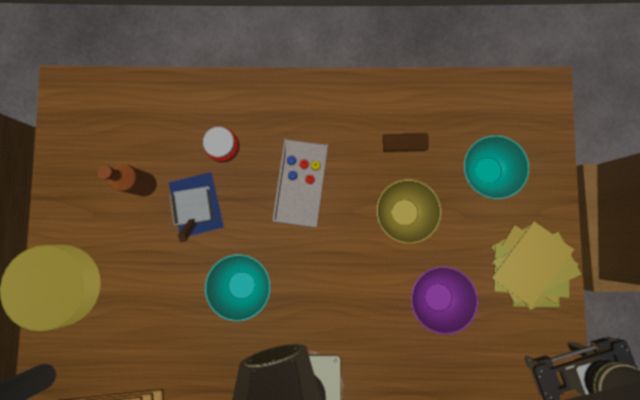

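View pics/side0.png

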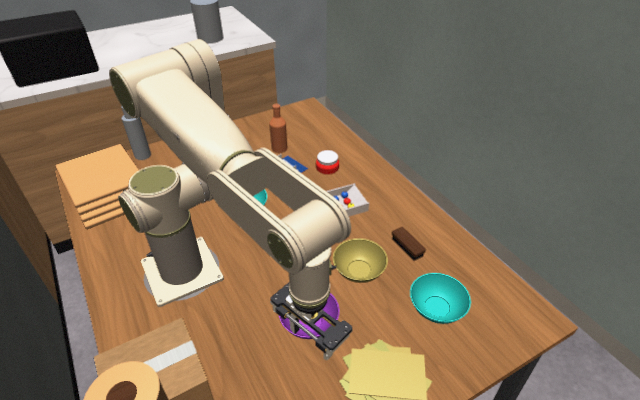

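The top view shows the scoop at (192,207) with its handle at (187,230), the blue mat at (195,205), the tray at (300,183), and the olive bowl at (408,211). The bottle base is near (145,182), the pot at (220,144) and the brush at (405,142). The bowls that could be confused with it are turquoise at (238,287) and (496,167) and purple at (445,300). The olive one at (408,211) fits the description. The yellow discs at (50,287) and the leaf stack at (536,265) are not bowls.

```bash
cat > m.py <<'E'
from h import *
np.set_printoptions(precision=4,suppress=True)
z=np.load('pics/top0.npz'); p,d=z['p'],z['d']; C=cloud('top',d)
hsv=cv2.cvtColor(p,cv2.COLOR_BGR2HSV); H,S,V=[hsv[...,i].astype(int) for i in range(3)]
X,Y,Z=C[...,0],C[...,1],C[...,2]
def box(u0,v0,u1,v1):
    m=np.zeros((400,640),bool); m[v0:v1,u0:u1]=1; return m
def rect(m,name):
    P=C[m][:,:2]; r=cv2.minAreaRect((P*1000).astype(np.float32)); print(name,m.sum(),'c',np.array(r[0]),'size',np.array(r[1]),'ang',r[2],'z med',np.median(Z[m]))
print('table z',np.median(Z[box(330,100,370,130)]))
b=box(160,165,230,245); rect(b&(H>105)&(H<130)&(S>110)&(Z<.015),'mat')
rect(b&(Z>.025)&(Z<.05)&(S<90),'scoop walls'); 
hm=box(170,210,205,250)&(Z>.05); rect(hm,'handle'); print('handle zmax',Z[hm].max(), C[hm&(Z>.12)].mean(0) if (hm&(Z>.12)).any() else '')
t=box(265,130,335,235); rect(t&(Z>.03)&(Z<.05)&(S<70),'tray rim'); rect(t&(Z>.003)&(Z<.06),'tray all'); print('floor z',np.median(Z[box(285,195,310,215)]))
# bowl rim
bm=box(370,172,450,250)&(Z>.052)&(Z<.075); P=C[bm]; A=np.c_[2*P[:,:2],np.ones(len(P))]; s=np.linalg.lstsq(A,(P[:,:2]**2).sum(1),rcond=None)[0]; print('bowl c',s[:2],'r',np.sqrt(s[2]+s[:2]@s[:2]),'zmax',P[:,2].max(),len(P))
for uv in [(292,160),(304,164),(316,166),(293,176),(310,180)]:
    print('bead',uv,dep('top',[uv],d)[0],p[uv[1],uv[0]])
for n,q in (('bottle',box(90,155,165,200)),('pot',box(195,120,245,165)),('brush',box(375,125,435,158)),('turq',box(200,250,275,325)),):
    m=q&(Z>.015); print(n,C[m].min(0),C[m].max(0))
def crop(u0,v0,u1,v1,s): return cv2.resize(p[v0:v1,u0:u1],None,fx=s,fy=s,interpolation=cv2.INTER_CUBIC)
cv2.imwrite('pics/crop1.png',crop(160,130,335,255,4.5))
E
python3 m.py
```

```text
table z 0.0008889656555683967
mat 872 c [534.1105 311.9756] size [164.2052 124.1791] ang 14.507728576660156 z med 0.005565819930271165
scoop walls 186 c [517.3112 316.9703] size [101.3314 107.8497] ang 9.753693580627441 z med 0.037811556405246916
handle 241 c [460.2227 132.6165] size [ 63.7763 370.8162] ang 1.2222980260849 z med 0.11148278047522675
handle zmax 1.155020269415098 [0.44   0.2853 0.1849]
tray rim 613 c [595.1971   4.9746] size [126.2858 239.5004] ang 82.48649597167969 z med 0.03977837308199095
tray all 3951 c [604.0319   9.0713] size [310.4268 206.1715] ang 0.3556429147720337 z med 0.0072349620369795975
floor z 0.005727614068891884
bowl c [ 0.5137 -0.2976] r 0.08522857711242102 zmax 0.06565202549660376 539
bead (292, 160) [0.6616 0.0291 0.0346] [132  76  53]
bead (304, 164) [ 0.65   -0.0058  0.0349] [ 29  43 136]
bead (316, 166) [ 0.6447 -0.0404  0.0329] [  0 151 156]
bead (293, 176) [0.615  0.0257 0.0338] [138  76  49]
bead (310, 180) [ 0.6037 -0.0234  0.0331] [ 23  38 151]
bottle [ 0.4323 -0.0534  0.0152] [0.6288 0.4969 1.155 ]
pot [ 0.4323 -0.0534  0.015 ] [0.7535 0.2818 1.155 ]
brush [ 0.4323 -0.3629  0.026 ] [ 0.7454 -0.0534  1.155 ]
turq [ 0.2141 -0.0534  0.015 ] [0.4323 0.263  1.155 ]
```

View pics/crop1.png

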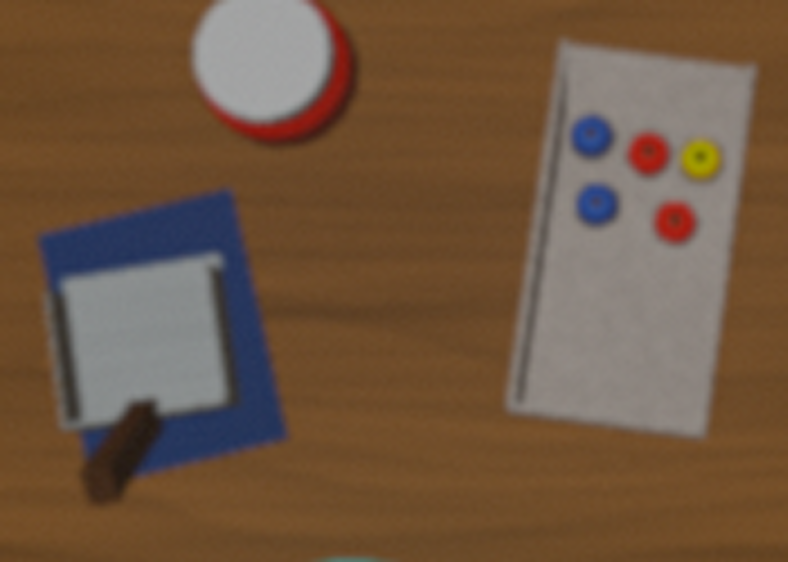

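The crop shows the scoop's pan front facing +x, with the handle from about (150,410) to (100,490). The tray is empty in its near half, and its five beads lie at the far end.

```bash
cat >> m.py <<'E'
print('-----')
ok=d>.3
for lo,hi in ((.05,.07),(.07,.09),(.09,.11),(.11,.125),(.125,.16)):
    m=box(170,210,205,250)&ok&(Z>lo)&(Z<hi)&(S>60); P=C[m]; print(lo,len(P),P.mean(0) if len(P) else '')
m=box(165,185,215,228)&ok&(Z>.0)&(Z<.012)&(S<90); rect(m,'pan floor')
m=box(160,180,220,235)&ok&(Z>.03)&(Z<.045)&(S<110); rect(m,'walls'); 
for n,q in (('bottle',box(90,155,165,200)),('pot',box(195,120,245,165)),('brush',box(375,125,435,158)),('turq',box(200,250,275,325)),):
    m=q&ok&(Z>.015); print(n,C[m].min(0),C[m].max(0))
# edges of the scoop from crop pixels -> world
c=lambda L:[(160+(a+.5)/4.5-.5,130+(b+.5)/4.5-.5) for a,b in L]
print('wall tops FL,BL,BR,FR',*atz('top',c([(50,292),(66,428),(235,403),(222,258)]),[.039,.041,.041,.039]))
print('mat corners',atz('top',c([(38,236),(230,190),(288,438),(90,478)]),.005))
print('handle top',atz('top',c([(100,485)]),.139),'base',atz('top',c([(148,408)]),.043))
print('tray rim',atz('top',c([(562,40),(757,66),(706,437),(508,411)]),.04))
E
python3 m.py | sed '1,/-----/d'
```

```text
0.05 29 [0.4759 0.3033 0.0582]
0.07 33 [0.4683 0.303  0.0789]
0.09 36 [0.4593 0.3026 0.0996]
0.11 29 [0.4519 0.3009 0.1169]
0.125 89 [0.4393 0.3025 0.1374]
pan floor 1070 c [529.4952 327.9586] size [124.1325 137.4511] ang 0.3842919170856476 z med 0.00750242557473757
walls 141 c [520.9861 317.8129] size [ 92.0678 108.5311] ang 10.681486129760742 z med 0.038859387929639944
bottle [0.556  0.4276 0.0152] [0.6288 0.4969 0.2253]
pot [0.6583 0.1873 0.015 ] [0.7535 0.2818 0.0686]
brush [ 0.6886 -0.3629  0.026 ] [ 0.7454 -0.2329  0.0488]
turq [0.2141 0.0851 0.015 ] [0.3894 0.263  0.0661]
wall tops FL,BL,BR,FR [0.5587 0.3738 0.039 ] [0.4725 0.3594 0.041 ] [0.4888 0.2538 0.041 ] [0.5811 0.2655 0.039 ]
mat corners [[0.5994 0.3961 0.005 ]
 [0.6308 0.2714 0.005 ]
 [0.4681 0.2287 0.005 ]
 [0.4415 0.3559 0.005 ]]
handle top [[0.4365 0.3024 0.139 ]] base [[0.4852 0.3078 0.043 ]]
tray rim [[ 0.7234  0.0511  0.04  ]
 [ 0.707  -0.0742  0.04  ]
 [ 0.4692 -0.0431  0.04  ]
 [ 0.4848  0.0819  0.04  ]]
```

Measured poses: scoop origin about (0.530, 0.315), yaw about 9.7°, grip at (0.449, 0.302, 0.105). Tray centre (0.5957, 0.0045), yaw -7.4°. Bowl (0.514, -0.298). All of these fit the stated sizes and heights. Now I'll move over to the scoop.

>>> send_rows([
  [[-1,0.8,0.9,0.3,-0.13],[-1,0.8,0.9,0.3,-0.13],[-1,0.8,0.9,0.3,-0.13],[-1,0.8,0.9,0.3,-0.13],[-1,0.8,0.9,0.3,-0.13],[-1,0.8,0.9,0.3,-0.13],[-1,0.8,0.9,0.3,-0.13],[-1,0.8,0.9,0.3,-0.13]],
], force=60)

```text
t: 0.77
tool_pos: [0.3427, -0.3908, 0.2664]
orientation: [3.129, 0.274, 0.001]
force: [0.2, -0.5, -0.1]
opening: 0.0933
gripper_force: 0.0
```

>>> send_rows([
  [[-1,0.8,1,0,0],[-1,0.8,1,0,0],[-1,0.8,1,0,0],[-1,0.8,1,0,0],[-1,0.8,1,0,0],[-1,0.8,1,0,0],[-1,0.8,1,0,0],[-1,0.8,1,0,0]],
])

```text
t: 1.43
tool_pos: [0.5017, -0.191, 0.2645]
orientation: [-3.129, -0.272, 0.003]
force: [-0.4, -0.6, -0.9]
opening: 0.093
gripper_force: 0.0
```

>>> send_rows([
  [[-1,0,1,0,0],[-1,0,1,0,0],[-1,0,1,0,0],[-1,0,1,0,0],[-1,0,1,0,0],[-1,0,1,0,0],[-1,0,1,0,0]],
])

```text
t: 2.02
tool_pos: [0.5009, 0.0072, 0.2653]
orientation: [3.129, 0.269, -0.001]
force: [0.6, -0.1, -0.2]
opening: 0.093
gripper_force: 0.0
```

>>> send_rows([
  [[-1,-0.26,1,0,0],[-1,-0.26,1,0,0],[-1,-0.26,1,0,0],[-1,-0.26,1,0,0],[-1,-0.26,1,0,0],[-1,-0.26,1,0,0],[-1,-0.26,1,0,0]],
])

```text
t: 2.6
tool_pos: [0.4496, 0.2071, 0.2653]
orientation: [3.129, 0.269, -0.001]
force: [0.7, -1.0, -0.5]
opening: 0.0924
gripper_force: 0.0
```

```bash
python3 - <<'E'
from h import *
np.set_printoptions(precision=4,suppress=True)
p,d=snap('side','side1'); C=cloud('side',d); ok=d>.3
X,Y,Z=C[...,0],C[...,1],C[...,2]
m=ok&(abs(X-.46)<.05)&(abs(Y-.302)<.03)&(Z>.06)&(Z<.16)
for lo in (.06,.08,.1,.12,.135):
    k=m&(Z>lo)&(Z<lo+.02); print(lo,k.sum(),C[k].mean(0) if k.any() else '')
m=ok&(np.hypot(X-.514,Y+.298)<.11)&(Z>.055)&(Z<.075);P=C[m]
A=np.c_[2*P[:,:2],np.ones(len(P))]; s=np.linalg.lstsq(A,(P[:,:2]**2).sum(1),rcond=None)[0]; print('bowl',s[:2],np.sqrt(s[2]+s[:2]@s[:2]),Z[m].max())
m=ok&(np.hypot(X-.6,Y)<.16)&(Z>.033)&(Z<.046)&(p.max(2).astype(int)-p.min(2)<40);r=cv2.minAreaRect((C[m][:,:2]*1000).astype(np.float32));print('tray',r)
cv2.imwrite('pics/s1.png',cv2.resize(p[100:300,180:460],None,fx=2.8,fy=2.8,interpolation=cv2.INTER_CUBIC))
E
```

```text
0.06 25 [0.463  0.3004 0.0695]
0.08 26 [0.4544 0.2979 0.0903]
0.1 25 [0.4436 0.2974 0.1106]
0.12 31 [0.4363 0.2986 0.1302]
0.135 14 [0.4355 0.2993 0.1395]
bowl [ 0.5112 -0.2992] 0.0862603434414686 0.06564002376650202
tray ((592.4332885742188, 3.6835098266601562), (135.9420166015625, 241.5621337890625), 82.9986801147461)
```

View pics/s1.png

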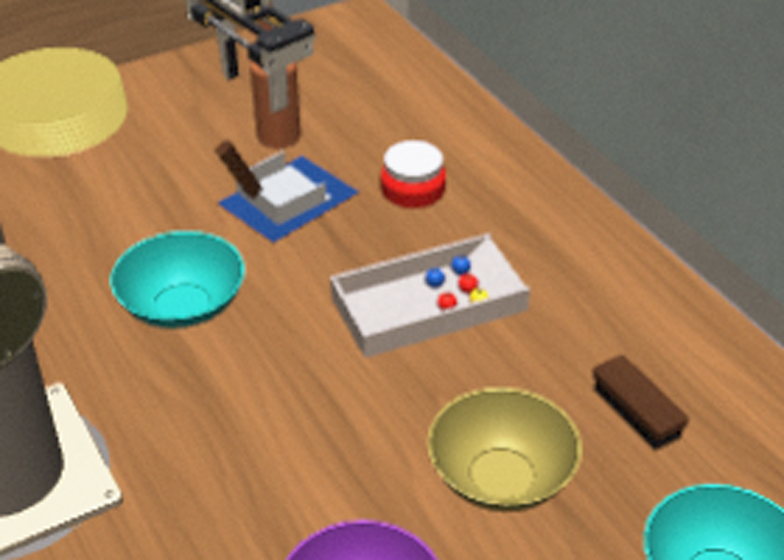

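The side view shows the scoop standing on the mat with its handle top at about (228,150) in the crop, the tray, and the olive bowl at (503,445). Depth from this camera puts the handle axis at (0.447, 0.302) at grip height, so the two views agree. Now I'll grip it.

>>> send_rows([
  [[-1,0,0.475,0,0],[-1,0,0.475,0,0],[-1,0,0.475,0,0],[-1,0,0.475,0,0],[-1,0,0.475,-0.2,0],[-1,0,0.475,-0.35,0],[-1,0,0.475,-0.5,0],[-1,0,0.475,-0.6,0],[-1,0,0.475,-0.7,0],[-1,0,0.475,-0.78,0],[-1,0,0.475,-0.81,0],[-1,0,0.475,-0.81,0],[-1,0,0.475,-0.81,0]],
])

```text
t: 3.73
tool_pos: [0.4502, 0.3014, 0.1043]
orientation: [3.13, 0.265, 0.0]
force: [0.9, 0.2, -0.1]
opening: 0.0927
gripper_force: 0.0
```

>>> send_rows([
  [[1,0,0,0,0],[1,0,0,0,0],[1,0,0,0,0],[1,0,0,0,0],[1,0,0,0,0],[1,0,0,0,0],[1,0,0,0,0],[1,0,0,0,0],[1,0,0,0,0],[1,0,0,0,0],[1,0,0,0,0],[1,0,0,0,0]],
], force=60)

```text
t: 4.73
tool_pos: [0.4491, 0.3031, 0.1037]
orientation: [-3.13, -0.268, 0.0]
force: [-0.8, 2.6, 0.4]
opening: 0.0178
gripper_force: 36.6
```

>>> send_rows([
  [[1,0,0,0.05,0],[1,0,0,0.1,0],[1,0,0,0.2,0],[1,0,0,0.3,0],[1,0,0,0.4,0],[1,0,0,0.4,0],[1,0,0,0.4,0]],
])

```text
t: 5.32
tool_pos: [0.4504, 0.3036, 0.1857]
orientation: [-3.129, -0.268, -0.006]
force: [-0.2, -0.3, -2.5]
opening: 0.0173
gripper_force: 59.8
```

```bash
cat > sc.py <<'E'
from h import *
np.set_printoptions(precision=4,suppress=True)
import sys
# pan pitch from depth: fit a plane to pixels of the pan floor near the expected spot
def pan(n='top',tag='x',yaw=0.,save=True):
    s=telemetry.read_state(); t=s['tool_pos']; g=t+[0,0,.002]
    p,d=snap(n,tag); C=cloud(n,d); ok=d>.3
    c,si=np.cos(yaw),np.sin(yaw); D=C-g; L=np.stack([D[...,0]*c+D[...,1]*si,-D[...,0]*si+D[...,1]*c,D[...,2]],-1)
    return p,L,ok,s
def pitch(tag,yaw,lo=-.13,hi=-.07):
    p,L,ok,s=pan('top',tag,np.radians(yaw))
    m=ok&(L[...,0]>.045)&(L[...,0]<.12)&(abs(L[...,1])<.04)&(L[...,2]>lo)&(L[...,2]<hi)
    P=L[m]; A=np.c_[P[:,:2],np.ones(len(P))]
    for _ in range(4):
        k=np.linalg.lstsq(A,P[:,2],rcond=None)[0]; r=abs(P[:,2]-A@k); w=r<max(.002,2*np.median(r)); A,P=A[w],P[w]
    print('n',len(P),'pitch up deg',np.degrees(np.arctan(k[0])),'roll',np.degrees(np.arctan(k[1])),'z under grip at x=.081',k@[.081,0,1])
    return p,L,ok,s
if __name__=='__main__': pitch(sys.argv[1],float(sys.argv[2]))
E
python3 sc.py top2 9.8
```

```text
n 444 pitch up deg 0.4389001256202569 roll -0.17171690408061518 z under grip at x=.081 -0.09813645660952827
```

```bash
python3 - <<'E'
from sc import *
p,L,ok,s=pitch('top3',9.8)
m=ok&(L[...,2]>-.106)&(L[...,2]<-.092)&(L[...,0]>.02)&(L[...,0]<.2)&(abs(L[...,1])<.1)
P=L[m]
for y in (-.03,-.015,0,.015,.03):
    k=abs(P[:,1]-y)<.006; print(y,P[k,0].min(),P[k,0].max())
w=ok&(L[...,2]>-.075)&(L[...,2]<-.055)&(L[...,0]>.02)&(L[...,0]<.2)&(abs(L[...,1])<.1);P=L[w]
for x in (.05,.07,.09,.11):
    k=abs(P[:,0]-x)<.01; print('wall y',x,P[k,1].min(),P[k,1].max())
E
```

```text
n 425 pitch up deg -0.4373354304659629 roll -0.18870432291851783 z under grip at x=.081 -0.09815008571154026
-0.03 0.03145827454230264 0.13091566437389598
-0.015 0.06783281369343688 0.13029191818830804
0 0.06732299760938008 0.1317699803304243
0.015 0.05725883644728848 0.12988009387772811
0.03 0.03975913682605284 0.12976119986511314
wall y 0.05 -0.05401302612807396 -0.05115429704387412
wall y 0.07 -0.05369387092387041 0.05312488528650319
wall y 0.09 -0.05420148662468781 0.0523393348940549
wall y 0.11 -0.05329013366668199 0.053225298760253205
```

>>> send_rows([
  [[1,0,-0.1,0,-0.05],[1,0,-0.25,0,-0.12],[1,0,-0.4,0,-0.2],[1,0,-0.55,0,-0.287],[1,0,-0.7,0,-0.287],[1,0,-0.85,0,-0.287],[1,0,-0.95,0,-0.287],[1,0,-1,0,-0.287],[1,0,-1,0,-0.287],[1,0,-1,0,-0.287]],
])

```text
t: 6.25
tool_pos: [0.4488, 0.1032, 0.1829]
orientation: [-3.134, 0.206, 0.002]
force: [-0.3, 0.5, -1.9]
opening: 0.0176
gripper_force: 59.8
```

>>> send_rows([
  [[1,0,-0.1,0,0],[1,0,-0.25,0,0],[1,0,-0.35,0,0],[1,0,-0.4,0,0],[1,0,-0.4,0,0],[1,0,-0.4,0,0],[1,0,-0.4,0,0]],
])

```text
t: 6.83
tool_pos: [0.4492, 0.0244, 0.1836]
orientation: [-3.134, 0.202, 0.001]
force: [0.5, 0.0, -2.2]
opening: 0.0173
gripper_force: 59.8
```

```bash
python3 - <<'E'
from sc import *
a=[]
for i in range(3):
    p,L,ok,s=pitch('top4',-7.4); a.append(np.r_[s['tool_pos'],s['orientation']])
print(np.mean(a,0)); o=np.mean(a,0); print('yaw',np.degrees(2*np.arctan(o[4]/o[3])))
# scoop side walls & tray rim in tray axes relative to the tool
w=ok&(abs(L[...,2]+.064)<.01)&(L[...,0]>.03)&(L[...,0]<.2)&(abs(L[...,1])<.07);P=L[w]
for x in (.05,.07,.09,.11,.125):
    k=abs(P[:,0]-x)<.01; print('scoop wall',x,P[k,1].min(),P[k,1].max())
zt=s['tool_pos'][2]+.002; Zw=L[...,2]+zt
r=ok&(Zw>.034)&(Zw<.046)&(abs(L[...,1])<.09)&(L[...,0]>-.03)&(L[...,0]<.3);P=L[r]
for x in (.15,.17,.19,.21,.23):
    k=abs(P[:,0]-x)<.01; print('tray rim',x,P[k,1].min(),P[k,1].max(),k.sum())
print('rim x',P[:,0].min(),P[:,0].max())
E
```

```text
n 184 pitch up deg 4.091622392390606 roll -0.30661753168209926 z under grip at x=.081 -0.10026364321032394
n 154 pitch up deg -2.021866060519466 roll 0.3184804992723741 z under grip at x=.081 -0.0974444751499612
n 155 pitch up deg -0.9570517790926685 roll -0.9789405100189625 z under grip at x=.081 -0.0975627480721907
[ 0.4492  0.0243  0.1836 -3.1345  0.202   0.0004]
yaw -7.374924927838844Traceback (most recent call last):
  File "<stdin>", line 9, in <module>
    return umr_minimum(a, axis, None, out, keepdims, initial, where)
ValueError: zero-size array to reduction operation minimum which has no identity
```

```bash
python3 - <<'E'
from sc import *
p,L,ok,s=pan('top','top5',np.radians(-7.4))
def rng(P,n):
    for x in np.arange(.05,.27,.02):
        k=abs(P[:,0]-x)<.01
        if k.sum(): print(n,round(x,3),P[k,1].min(),P[k,1].max(),k.sum())
w=ok&(abs(L[...,2]+.064)<.01)&(L[...,0]>.03)&(L[...,0]<.2)&(abs(L[...,1])<.07);rng(L[w],'scoop')
zt=s['tool_pos'][2]+.002; Zw=L[...,2]+zt
r=ok&(Zw>.034)&(Zw<.046)&(abs(L[...,1])<.09)&(L[...,0]>-.03)&(L[...,0]<.3);rng(L[r],'tray'); print('rim x',L[r][:,0].min(),L[r][:,0].max())
cv2.imwrite('pics/c5.png',cv2.resize(p[120:250,240:380],None,fx=5,fy=5,interpolation=cv2.INTER_CUBIC))
E
```

```text
scoop 0.09 -0.0518799480647903 0.05179248195483657 7
scoop 0.11 -0.051331252204710645 0.052461829266837665 16
scoop 0.13 -0.050670238991588644 -0.050670238991588644 1
tray 0.05 -0.06294967720583762 -0.058547236462579394 11
tray 0.07 -0.06307075129250755 -0.05814809980507419 13
tray 0.09 -0.06314234303398046 0.06257305994050817 14
tray 0.11 -0.06325490090461364 0.06256497800238012 14
tray 0.13 -0.06302074061124803 0.06150393422160752 16
tray 0.15 -0.06314297370749994 0.06261528745716556 30
tray 0.17 -0.06329346260803453 0.06248685460598045 46
tray 0.19 -0.06343637064690473 0.0628169182922344 30
tray 0.21 -0.06345722952760602 0.06235960706734181 56
tray 0.23 -0.06328855341594461 0.06172920477457819 26
tray 0.25 -0.06338681017910913 0.06250282514551164 99
tray 0.27 -0.06262487852784127 0.0604960477542853 86
rim x 0.0442114341615192 0.26754059063991853
```

View pics/c5.png

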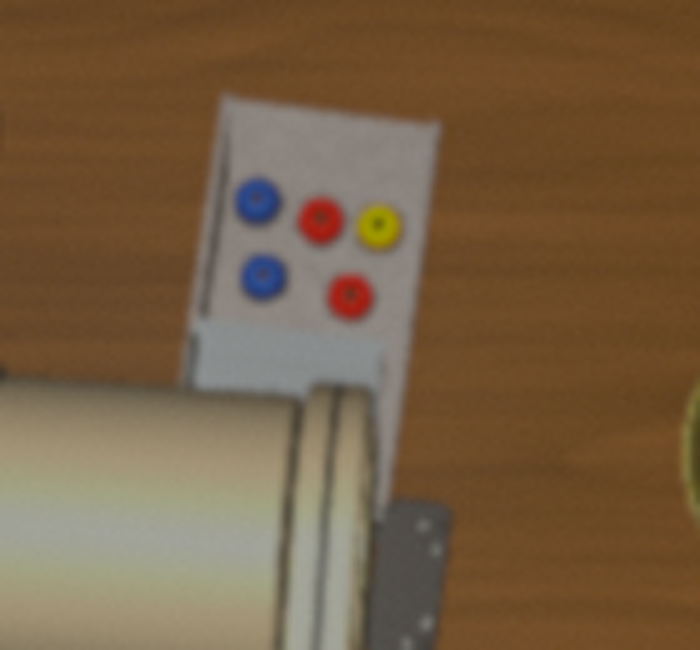

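Scoop and tray axes are aligned: both centred to within 1 mm, with the pan front just behind the red and blue beads. I'll lower it in.

>>> send_rows([
  [[1,0.035,-0.004,-0.03,0],[1,0.035,-0.004,-0.1,0],[1,0.035,-0.004,-0.2,0],[1,0.035,-0.004,-0.28,0],[1,0.035,-0.004,-0.338,0],[1,0.035,-0.004,-0.338,0],[1,0.05,-0.006,-0.35,0],[1,0.07,-0.009,-0.37,0],[1,0.09,-0.012,-0.385,0],[1,0.1,-0.013,-0.395,0],[1,0.1,-0.013,-0.395,0]],
])

```text
t: 7.95
tool_pos: [0.4716, 0.0206, 0.1123]
orientation: [-3.135, 0.203, -0.006]
force: [-29.8, 2.7, 56.5]
opening: 0.0172
gripper_force: 60.0
```

>>> send_rows([
  [[1,0,0,-0.003,0],[1,0,0,-0.003,0]],
])

```text
t: 8.12
tool_pos: [0.4711, 0.0206, 0.1083]
orientation: [-3.135, 0.203, -0.006]
force: [-11.3, 2.0, 17.0]
opening: 0.0174
gripper_force: 60.0
```

>>> send_rows([
  [[1,0,0,0.03,0],[1,0,0,0.05,0],[1,0,0,0.05,0]],
])

```text
t: 8.37
tool_pos: [0.4701, 0.0204, 0.1152]
orientation: [-3.135, 0.204, -0.003]
force: [0.9, 0.3, -1.1]
opening: 0.0172
gripper_force: 60.0
```

```bash
python3 - <<'E'
from sc import *
p,L,ok,s=pitch('top6',-7.4); print(s['tool_pos'],s['force'])
ps,Ls,oks,s=pan('side','side6',np.radians(-7.4))
k=lambda q:cv2.resize(q,(390,560),interpolation=cv2.INTER_CUBIC)
a=cv2.resize(p[125:235,250:350],None,fx=3.8,fy=5,interpolation=cv2.INTER_CUBIC)
b=cv2.resize(ps[130:240,290:390],None,fx=4.1,fy=5,interpolation=cv2.INTER_CUBIC)
cv2.imwrite('pics/c6.png',np.hstack([a,b]))
E
```

```text
n 66 pitch up deg -10.835434415944116 roll 0.8557360090440881 z under grip at x=.081 -0.10015558579502147
[0.4701 0.0204 0.1152] [ 0.8968  0.3263 -1.0725]
```

View pics/c6.png

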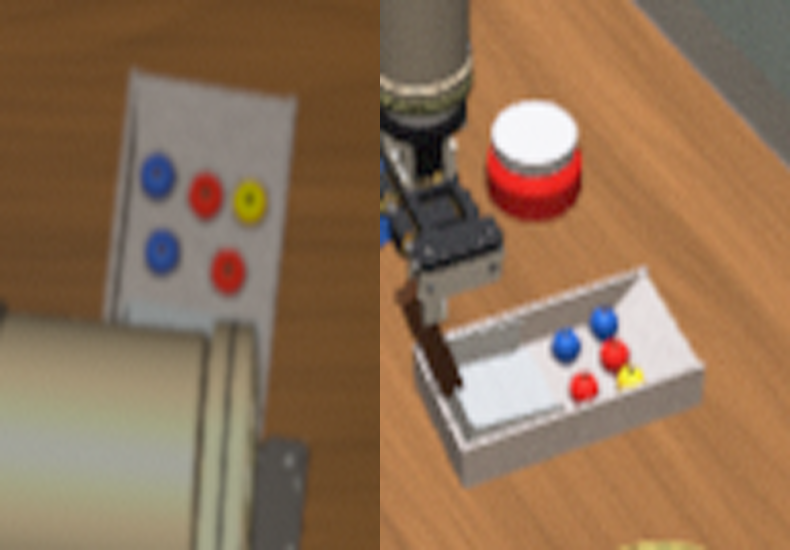

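The left part of the picture (top camera) and the right part (side camera) show the handle caught the tray's back rim, which pitched the scoop about 8° nose-down in the grip. The beads are untouched. I'll move forward clear of the wall and press the pan flat on the tray floor.

>>> send_rows([
  [[1,0.03,-0.004,0,0],[1,0.06,-0.008,0,0],[1,0.06,-0.008,-0.01,0],[1,0.06,-0.008,-0.02,0],[1,0.06,-0.008,-0.03,0],[1,0.06,-0.008,-0.03,0]],
])

```text
t: 8.97
tool_pos: [0.4808, 0.0189, 0.1089]
orientation: [-3.135, 0.204, 0.002]
force: [-8.6, 0.7, 14.6]
opening: 0.0174
gripper_force: 60.0
```

```bash
python3 - <<'E'
from sc import *
for i in range(2):
    p,L,ok,s=pitch('top7',-7.4); print(s['tool_pos'],s['force'])
E
```

```text
n 23 pitch up deg -10.53034549338372 roll 0.032010433417756785 z under grip at x=.081 -0.09600321132604892
[0.4808 0.0189 0.1089] [-8.6494  0.6867 14.5738]
n 30 pitch up deg -6.2984700255885375 roll 1.954414346162639 z under grip at x=.081 -0.0997394018783224
[0.481  0.0189 0.1091] [-8.0528 -0.2284 12.2785]
```

>>> send_rows([
  [[1,0,0,0,0],[1,0,0,-0.01,0],[1,0,0,-0.02,0],[1,0,0,-0.026,0],[1,0,0,-0.026,0]],
], force=15)

```text
t: 9.48
tool_pos: [0.4808, 0.0189, 0.1023]
orientation: [-3.135, 0.204, 0.001]
force: [-2.0, -0.1, 3.0]
opening: 0.0176
gripper_force: 15.0
```

```bash
python3 - <<'E'
from sc import *
for i in range(3):
    p,L,ok,s=pitch('top8',-7.4); print(s['tool_pos'],s['force'],s['gripper_force'])
E
```

```text
n 40 pitch up deg 6.691884100363451 roll -0.6062332292493207 z under grip at x=.081 -0.10040031424797825
[0.4808 0.0189 0.1023] [-2.0484 -0.085   2.9725] 14.999090731143951
n 34 pitch up deg -8.474835455610501 roll 2.5504976265336006 z under grip at x=.081 -0.09164589737240718
[0.481  0.0189 0.1025] [-2.0046  0.4351  2.5121] 14.99907597899437
n 37 pitch up deg 4.798726623644058 roll 0.25750423844092496 z under grip at x=.081 -0.10001291353579496
[0.4812 0.0189 0.1027] [-1.4469 -0.3111  1.6661] 14.999101012945175
```

The pan lies flat again, with TCP height 0.1025 and a light 2 N contact. I'll firm the grip and push slowly toward the ramp.

>>> send_rows([
  [[1,0,0,0,0],[1,0.01,-0.001,0.003,0],[1,0.03,-0.004,0.003,0],[1,0.05,-0.006,0.003,0],[1,0.07,-0.009,0.003,0],[1,0.09,-0.012,0.003,0],[1,0.11,-0.014,0.003,0],[1,0.13,-0.017,0.003,0],[1,0.15,-0.02,0.003,0],[1,0.17,-0.022,0.003,0],[1,0.19,-0.025,0.003,0],[1,0.21,-0.027,0.003,0],[1,0.22,-0.029,0.003,0],[1,0.23,-0.03,0.003,0],[1,0.24,-0.031,0.003,0],[1,0.25,-0.032,0.003,0],[1,0.26,-0.034,0.003,0]],
], force=60)

```text
t: 11.05
tool_pos: [0.5334, 0.012, 0.1035]
orientation: [-3.135, 0.204, -0.0]
force: [-0.7, -0.5, -0.5]
opening: 0.0176
gripper_force: 60.0
```

```bash
python3 - <<'E'
from sc import *
p,L,ok,s=pitch('top9',-7.4); print(s['tool_pos'],s['force'])
ps,Ls,oks,s=pan('side','side9',np.radians(-7.4))
a=cv2.resize(p[125:235,250:350],None,fx=3.8,fy=5,interpolation=cv2.INTER_CUBIC)
b=cv2.resize(ps[130:240,290:390],None,fx=4.1,fy=5,interpolation=cv2.INTER_CUBIC)
cv2.imwrite('pics/c9.png',np.hstack([a,b]))
E
```

```text
n 0 pitch up deg 0.0 roll 0.0 z under grip at x=.081 0.0
[0.5334 0.012  0.1035] [-0.697  -0.4774 -0.52  ]
  return _methods._mean(a, axis=axis, dtype=dtype,
  ret = ret.dtype.type(ret / rcount)
```

View pics/c9.png

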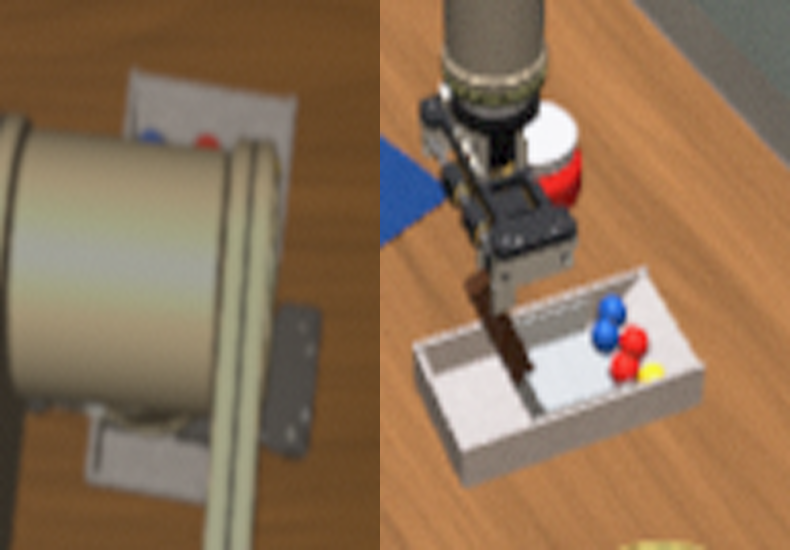

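The side view shows all five beads in front of the pan: two at the pan's front edge and three at the ramp foot. I'll push to the ramp and climb it.

>>> send_rows([
  [[1,0.01,-0.001,0,0],[1,0.02,-0.003,0,0],[1,0.03,-0.004,0,0],[1,0.04,-0.005,0,0],[1,0.05,-0.006,0,0],[1,0.05,-0.006,0,0],[1,0.06,-0.008,0.01,0],[1,0.075,-0.01,0.025,0],[1,0.09,-0.012,0.04,0],[1,0.105,-0.014,0.055,0],[1,0.12,-0.015,0.07,0],[1,0.135,-0.017,0.085,0],[1,0.15,-0.019,0.1,0],[1,0.15,-0.019,0.1,0]],
])

```text
t: 12.32
tool_pos: [0.5645, 0.0081, 0.1246]
orientation: [3.135, -0.204, 0.003]
force: [-0.5, -0.9, -1.5]
opening: 0.0175
gripper_force: 60.0
```

```bash
cat > sd.py <<'E'
from sc import *
import sys
def side(tag,u0,v0,u1,v1,f):
    ps,Ls,ok,s=pan('side',tag,np.radians(-7.4)); print(s['t'],s['tool_pos'],s['force'])
    cv2.imwrite(f'pics/{tag}c.png',cv2.resize(ps[v0:v1,u0:u1],None,fx=f,fy=f,interpolation=cv2.INTER_CUBIC))
    # beads by colour with depth, in tool axes (grip origin)
    hsv=cv2.cvtColor(ps,cv2.COLOR_BGR2HSV);H,S,V=[hsv[...,i].astype(int) for i in range(3)]
    near=ok&(Ls[...,0]>-.0)&(Ls[...,0]<.2)&(abs(Ls[...,1])<.065)&(Ls[...,2]<-.04)&(Ls[...,2]>-.16)&(S>150)&(V>60)
    for n,m in (('red',(H<6)|(H>174)),('blue',(H>105)&(H<125)),('yel',(H>24)&(H<34))):
        k,lab,st,ce=cv2.connectedComponentsWithStats((near&m).astype(np.uint8))
        for i in range(1,k):
            if st[i,4]>8: q=Ls[lab==i]; print(n,st[i,4],ce[i],np.median(q,0)*1000)
if __name__=='__main__': a=sys.argv; side(a[1],*map(int,a[2:6]),float(a[6]))
E
python3 sd.py side10 300 130 400 240 5
```

```text
12.3167 [0.5645 0.0081 0.1246] [-0.48   -0.909  -1.4856]
red 61 [355.0492 195.3279] [116.3409 -13.8009 -76.1037]
blue 54 [350.     189.2407] [113.046   24.4163 -76.7125]
yel 17 [361.1176 199.2941] [125.4702 -46.9504 -73.7952]
```

View pics/side10c.png

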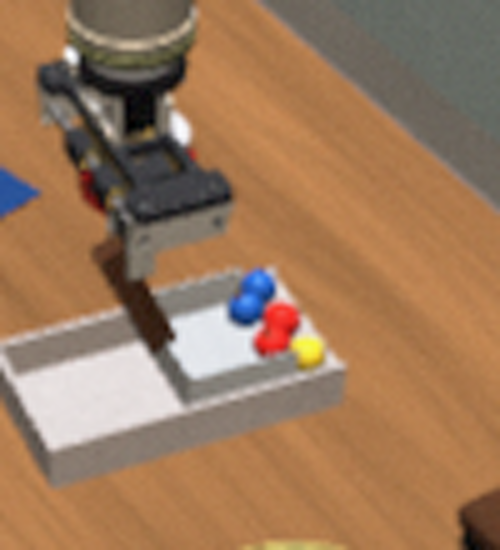

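The side view shows the beads on the pan front, at about (250,300) to (305,350) in the crop, resting against the ramp. With the front edge held by the ramp, I'll tip the scoop slightly nose-up in the grip so the beads roll back.

>>> send_rows([
  [[1,-0.01,0.001,-0.014,0],[1,-0.025,0.003,-0.035,0],[1,-0.04,0.005,-0.056,0],[1,-0.055,0.007,-0.077,0],[1,-0.07,0.009,-0.098,0],[1,-0.075,0.01,-0.105,0],[1,-0.075,0.01,-0.105,0]],
], force=25)

```text
t: 12.95
tool_pos: [0.5477, 0.0102, 0.1024]
orientation: [3.135, -0.204, -0.001]
force: [-2.9, 0.1, 1.8]
opening: 0.0181
gripper_force: 25.0
```

```bash
python3 sd.py side11 300 130 400 240 5
```

```text
12.95 [0.5477 0.0102 0.1024] [-2.9262  0.1402  1.8457]
red 64 [348.4688 201.25  ] [108.6609 -15.0852 -74.5479]
blue 54 [344.7037 195.537 ] [107.3723  21.7712 -74.4432]
yel 11 [355.     203.1818] [122.6978 -36.1996 -74.0181]
```

```bash
cat > pt.py <<'E'
from sc import *
def spitch(tag,yaw=-7.4,cam='side'):
    z=np.load(f'pics/{tag}.npz');p,d=z['p'],z['d'];C=cloud(cam,d);t=telemetry.read_state()['tool_pos']+[0,0,.002]
    D=C-t;c,s=np.cos(np.radians(yaw)),np.sin(np.radians(yaw));L=np.stack([D[...,0]*c+D[...,1]*s,-D[...,0]*s+D[...,1]*c,D[...,2]],-1)
    sat=p.max(2).astype(int)-p.min(2)
    m=(d>.3)&(L[...,0]>.025)&(L[...,0]<.16)&(abs(L[...,1])<.047)&(L[...,2]<-.06)&(L[...,2]>-.17)&(sat<35)
    P=L[m];best=None;rg=np.random.default_rng(0)
    for _ in range(600):
        i=rg.choice(len(P),3,replace=False);n=np.cross(P[i[1]]-P[i[0]],P[i[2]]-P[i[0]])
        if abs(n[2])<1e-9: continue
        n/=n[2]
        if abs(n[0])>1.2 or abs(n[1])>.06: continue
        r=abs((P-P[i[0]])@n)<.0025
        if best is None or r.sum()>best.sum(): best=r
    Q=P[best];k=np.linalg.lstsq(np.c_[Q[:,:2],np.ones(len(Q))],Q[:,2],rcond=None)[0]
    print(len(P),len(Q),'pitch up',np.degrees(np.arctan(k[0])),'roll',np.degrees(np.arctan(k[1])),'z@.04,.081,.13',[(k@[x,0,1]).round(4) for x in(.04,.081,.13)],'x range',Q[:,0].min(),Q[:,0].max())
if __name__=='__main__':
    import sys; spitch(*sys.argv[1:2],float(sys.argv[2]) if len(sys.argv)>2 else -7.4)
E
python3 pt.py side11
python3 - <<'E'
import sys; sys.path.insert(0,'.')
import os; os.chdir('.')
import numpy as np, pt
# side10 with its own tool pose
class T: 
    @staticmethod
    def read_state(): return {'tool_pos':np.array([.5645,.0081,.1246])}
pt.telemetry=T; pt.spitch('side10')
E
```

```text
314 103 pitch up 12.177136103923807 roll -1.5903598827654708 z@.04,.081,.13 [np.float64(-0.1029), np.float64(-0.0941), np.float64(-0.0835)] x range 0.026777162853713617 0.15851678277789538
249 104 pitch up -2.1269197306143734 roll -0.8120481452407122 z@.04,.081,.13 [np.float64(-0.0968), np.float64(-0.0983), np.float64(-0.1002)] x range 0.02652229905059047 0.11415221283039546
```

>>> send_rows([
  [[1,0,0,0,0],[1,0,0,0,0],[1,0,0,0,0],[1,0,0,0,0]],
], force=60)

```text
t: 13.33
tool_pos: [0.5483, 0.0103, 0.1028]
orientation: [-3.135, 0.204, -0.0]
force: [-3.8, 0.3, 2.4]
opening: 0.017
gripper_force: 60.0
```

```bash
python3 sd.py side12 300 130 400 240 5; python3 - <<'E'
import os
from sc import *
z=np.load('pics/side12.npz');p,d=z['p'],z['d'];C=cloud('side',d);t=telemetry.read_state()['tool_pos']+[0,0,.002]
D=C-t;c,s=np.cos(np.radians(-7.4)),np.sin(np.radians(-7.4));L=np.stack([D[...,0]*c+D[...,1]*s,-D[...,0]*s+D[...,1]*c,D[...,2]],-1)
sat=p.max(2).astype(int)-p.min(2)
m=(d>.3)&(abs(L[...,1])<.044)&(sat<40)&(L[...,2]<-.05)
for x in np.arange(-.02,.18,.01):
    q=L[m&(abs(L[...,0]-x)<.005)]
    if len(q): print(round(x,3),len(q),np.percentile(q[:,2],[10,50,90])*1000+t[2]*1000)
E
```

```text
13.3333 [0.5483 0.0103 0.1028] [-3.781   0.3057  2.4149]
red 63 [348.619  201.0476] [107.1513 -14.6269 -75.2447]
blue 54 [344.3889 195.7407] [103.0387  20.3178 -74.8199]
yel 11 [355.     203.1818] [121.235  -37.1494 -72.7257]
-0.02 31 [2.1044 5.1552 8.2628]
-0.01 31 [-0.065   3.7629  6.963 ]
0.0 32 [1.788  4.1017 7.2379]
0.01 36 [ 0.4092  5.9273 48.7072]
0.02 62 [ 0.7006 11.2191 43.3671]
0.03 20 [ 6.0814 31.2628 44.4065]
0.04 5 [ 6.2775  8.996  38.5515]
0.05 23 [2.8463 5.557  9.9669]
0.06 33 [ 2.3258  7.1224 10.75  ]
0.07 27 [3.0934 7.0031 9.4202]
0.08 43 [ 2.7416  9.258  21.7103]
0.09 13 [ 3.7298 14.9599 22.2959]
0.1 3 [12.602  31.2583 37.1603]
0.11 1 [3.623 3.623 3.623]
0.12 2 [ 4.2219  8.2905 12.3592]
0.13 1 [19.6026 19.6026 19.6026]
0.14 32 [16.2902 19.6787 26.6679]
0.15 57 [22.2078 29.4092 36.3072]
0.16 42 [31.452  36.1444 39.5226]
```

```bash
cat > hl.py <<'E'
from sc import *
def lean(tag,tp,yaw=-7.4,cam='side'):
    z=np.load(f'pics/{tag}.npz');p,d=z['p'],z['d'];C=cloud(cam,d);t=np.array(tp)+[0,0,.002]
    D=C-t;c,s=np.cos(np.radians(yaw)),np.sin(np.radians(yaw));L=np.stack([D[...,0]*c+D[...,1]*s,-D[...,0]*s+D[...,1]*c,D[...,2]],-1)
    h=cv2.cvtColor(p,cv2.COLOR_BGR2HSV);H,S,V=[h[...,i].astype(int) for i in range(3)]
    m=(d>.3)&(L[...,0]>-.04)&(L[...,0]<.07)&(abs(L[...,1])<.016)&(L[...,2]>-.085)&(L[...,2]<.045)&(H<18)&(S>60)&(V<110)
    # in-image 2D lean: project unit steps of the face plane y=-9mm, fit pixel cloud there
    v,u=np.nonzero(m); 
    if len(u)<10: print(tag,'few',len(u)); return
    o,r=ray(cam,np.c_[u,v].astype(float)); o=o-t; R=np.array([[c,s,0],[-s,c,0],[0,0,1]]); o=R@o; r=r@R.T
    q=o+r*((-.009-o[1])/r[:,1])[:,None]; A=q[:,[0,2]]; A=A-np.median(A,0); w,e=np.linalg.eigh(np.cov(A.T)); a=e[:,1]*np.sign(e[1,1])
    print(tag,len(u),'lean back',np.degrees(np.arctan2(-a[0],a[1])),'sd',np.sqrt(w)*1000)
if __name__=='__main__':
    lean('side9',[.5334,.012,.1035]); lean('side10',[.5645,.0081,.1246]); lean('side11',[.5477,.0102,.1024]); lean('side12',[.5483,.0103,.1028]); lean('side6',[.4701,.0204,.1152])
E
python3 hl.py
```

```text
side9 122 lean back 22.60037738842596 sd [ 6.1268 36.3296]
side10 133 lean back 22.35692825089545 sd [ 6.4728 37.3352]
side11 124 lean back 23.387869154211238 sd [ 6.053  36.4006]
side12 122 lean back 22.906765372301134 sd [ 6.0957 37.1837]
side6 115 lean back 20.416131226588814 sd [ 5.652  35.4122]
```

The handle's lean shows the tilt was only about 0.7°, because the front had slack. I'll repeat it from higher up with more closing travel.

>>> send_rows([
  [[1,0.01,-0.001,0.015,0],[1,0.025,-0.003,0.032,0],[1,0.04,-0.005,0.048,0],[1,0.055,-0.007,0.063,0],[1,0.07,-0.009,0.078,0],[1,0.084,-0.011,0.0925,0],[1,0.084,-0.011,0.0925,0]],
])

```text
t: 13.97
tool_pos: [0.5661, 0.0078, 0.1219]
orientation: [3.135, -0.204, 0.002]
force: [-0.0, -0.2, -1.9]
opening: 0.0173
gripper_force: 60.0
```

>>> send_rows([
  [[1,-0.007,0.001,-0.012,0],[1,-0.017,0.002,-0.026,0],[1,-0.027,0.003,-0.041,0],[1,-0.037,0.005,-0.056,0],[1,-0.047,0.006,-0.071,0],[1,-0.05,0.006,-0.076,0],[1,-0.05,0.006,-0.076,0]],
], force=25)

```text
t: 14.55
tool_pos: [0.5543, 0.0095, 0.1059]
orientation: [-3.135, 0.204, 0.001]
force: [-5.6, 0.5, 4.7]
opening: 0.018
gripper_force: 25.0
```

```bash
python3 sd.py side13 300 130 400 240 5; python3 -c "
from hl import *
lean('side13',telemetry.read_state()['tool_pos'])"
```

```text
14.55 [0.5543 0.0095 0.1059] [-5.5615  0.502   4.7494]
red 63 [350.5079 199.3968] [109.4328 -11.779  -71.5312]
blue 54 [346.463  194.0185] [108.2712  21.6683 -72.3268]
yel 12 [356.5    201.8333] [120.9919 -40.2069 -69.9145]
side13 125 lean back 23.941361028534843 sd [ 6.4027 37.3441]
```

>>> send_rows([
  [[1,0.01,-0.001,0.016,0],[1,0.025,-0.003,0.032,0],[1,0.04,-0.005,0.048,0],[1,0.055,-0.007,0.064,0],[1,0.07,-0.009,0.079,0],[1,0.085,-0.011,0.094,0],[1,0.092,-0.012,0.1,0],[1,0.092,-0.012,0.1,0]],
], force=60)

```text
t: 15.27
tool_pos: [0.5739, 0.0067, 0.1263]
orientation: [-3.135, 0.204, -0.001]
force: [0.2, -0.2, -2.7]
opening: 0.0171
gripper_force: 60.0
```

>>> send_rows([
  [[1,-0.007,0.001,-0.012,0],[1,-0.017,0.002,-0.026,0],[1,-0.027,0.003,-0.041,0],[1,-0.037,0.005,-0.056,0],[1,-0.047,0.006,-0.071,0],[1,-0.057,0.007,-0.084,0],[1,-0.06,0.008,-0.088,0],[1,-0.06,0.008,-0.088,0]],
], force=18)

```text
t: 15.93
tool_pos: [0.5607, 0.0086, 0.1078]
orientation: [-3.135, 0.204, 0.002]
force: [-4.3, 0.6, 1.9]
opening: 0.0177
gripper_force: 18.0
```

```bash
python3 sd.py side14 300 130 400 240 5; python3 -c "
from hl import *
lean('side14',telemetry.read_state()['tool_pos'])"
```

```text
15.9333 [0.5607 0.0086 0.1078] [-4.3084  0.5802  1.857 ]
red 63 [346.1429 198.3651] [ 84.3162 -13.5443 -62.9414]
blue 51 [342.8824 193.0196] [ 85.4624  19.5512 -62.661 ]
yel 10 [352.  200.1] [ 95.9491 -37.0247 -58.3018]
side14 129 lean back 30.408508266704516 sd [ 6.6642 36.4263]
```

The scoop is now tilted about 8° nose-up and the beads are rolling back. I'll firm the grip and lift.

>>> send_rows([
  [[1,0,0,0,0],[1,0,0,0,0],[1,0,0,0,0],[1,-0.01,0,0.02,0],[1,-0.01,0,0.06,0],[1,-0.01,0,0.12,0],[1,-0.01,0,0.2,0],[1,-0.01,0,0.28,0],[1,-0.01,0,0.36,0],[1,-0.01,0,0.42,0],[1,-0.01,0,0.46,0],[1,-0.01,0,0.48,0],[1,-0.01,0,0.48,0]],
], force=60)

```text
t: 17.07
tool_pos: [0.5601, 0.0084, 0.2055]
orientation: [-3.135, 0.204, -0.003]
force: [0.3, -0.4, -2.7]
opening: 0.017
gripper_force: 60.0
```

```bash
python3 sd.py side15 300 90 430 230 5; python3 -c "
from hl import *
lean('side15',telemetry.read_state()['tool_pos'])"
```

```text
17.0667 [0.5601 0.0084 0.2055] [ 0.2969 -0.4072 -2.744 ]
red 59 [341.9492 180.339 ] [ 64.1909 -12.5924 -65.4779]
blue 44 [338.5455 174.4773] [ 66.3463  24.1921 -64.6741]
yel 9 [346.5556 182.7778] [ 69.4086 -36.8737 -61.7129]
side15 151 lean back 29.917114287883 sd [ 6.8394 35.9437]
```

View pics/side15c.png

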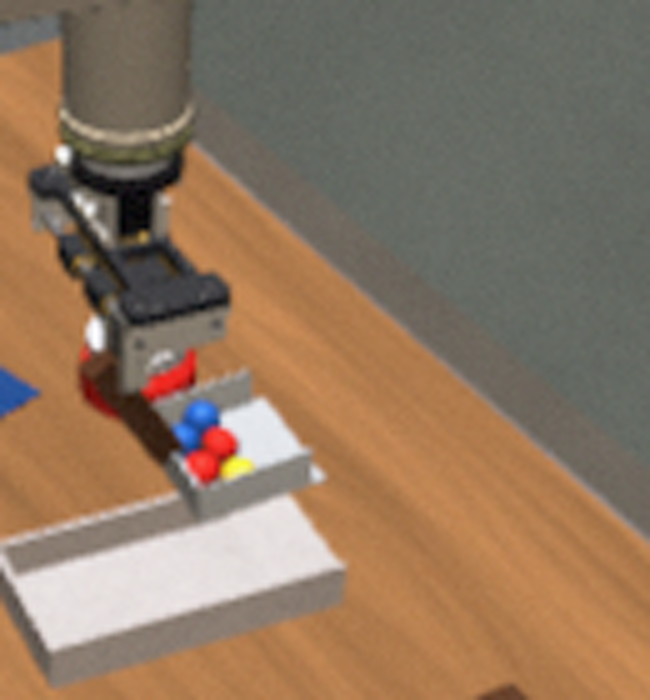

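The side view shows all five beads against the scoop's back wall, around (180–240, 410–470) in the crop, and the tray empty. Now a smooth move to the bowl.

>>> send_rows([
  [[1,-0.006,-0.011,0,0],[1,-0.02,-0.034,0,0],[1,-0.039,-0.068,0,0],[1,-0.065,-0.114,0,0],[1,-0.091,-0.159,0,0],[1,-0.117,-0.205,0,0],[1,-0.143,-0.25,0,0],[1,-0.169,-0.296,0,0],[1,-0.195,-0.341,0,0],[1,-0.221,-0.387,0,0],[1,-0.247,-0.432,0,0],[1,-0.273,-0.478,0,0],[1,-0.299,-0.523,0,0],[1,-0.325,-0.569,0,0],[1,-0.351,-0.614,0,0],[1,-0.377,-0.66,0,0],[1,-0.397,-0.694,0,0],[1,-0.41,-0.716,0,0],[1,-0.416,-0.728,0,0],[1,-0.416,-0.728,0,0]],
])

```text
t: 18.78
tool_pos: [0.4761, -0.1376, 0.2043]
orientation: [3.135, -0.205, 0.0]
force: [-0.6, 0.5, -1.0]
opening: 0.017
gripper_force: 60.0
```

>>> send_rows([
  [[1,-0.006,-0.011,0,0],[1,-0.02,-0.034,0,0],[1,-0.039,-0.068,0,0],[1,-0.065,-0.114,0,0],[1,-0.091,-0.159,0,0],[1,-0.117,-0.205,0,0],[1,-0.143,-0.25,0,0],[1,-0.169,-0.296,0,0],[1,-0.195,-0.341,0,0],[1,-0.221,-0.387,0,0],[1,-0.247,-0.432,0,0],[1,-0.273,-0.478,0,0],[1,-0.299,-0.523,0,0],[1,-0.325,-0.569,0,0],[1,-0.351,-0.614,0,0],[1,-0.377,-0.66,0,0],[1,-0.397,-0.694,0,0],[1,-0.41,-0.716,0,0],[1,-0.416,-0.728,0,0],[1,-0.416,-0.728,0,0]],
])

```text
t: 20.45
tool_pos: [0.3928, -0.2832, 0.2042]
orientation: [-3.135, 0.205, 0.0]
force: [-0.5, 0.1, -1.9]
opening: 0.0173
gripper_force: 60.0
```

```bash
python3 sd.py side16 250 170 430 320 4; python3 -c "
from hl import *
tp=telemetry.read_state()['tool_pos']
lean('side16',tp)
p,L,ok,s=pan('top','top16',np.radians(-7.4))
# front edge and bowl rim in tool axes
Zw=L[...,2]+tp[2]+.002
m=ok&(abs(L[...,1])<.045)&(L[...,0]>.05)&(L[...,0]<.18)&(Zw>.09)&(Zw<.14)
q=L[m]; print(len(q),'pan x,z by bins',[(round(x,2),len(q[abs(q[:,0]-x)<.006]),np.median(q[abs(q[:,0]-x)<.006][:,2]) if (abs(q[:,0]-x)<.006).any() else 0) for x in np.arange(.07,.16,.012)])
r=ok&(Zw>.052)&(Zw<.068)&(L[...,0]>0)&(L[...,0]<.3)&(abs(L[...,1])<.11);P=L[r]
A=np.c_[2*P[:,:2],np.ones(len(P))]; s=np.linalg.lstsq(A,(P[:,:2]**2).sum(1),rcond=None)[0]; print('bowl in tool axes',s[:2],np.sqrt(s[2]+s[:2]@s[:2]),len(P))
"
```

```text
20.45 [ 0.3928 -0.2832  0.2042] [-0.5362  0.1485 -1.8567]
red 100 [345.77 249.31] [ 63.5603 -10.5826 -66.1948]
blue 76 [341.8816 241.3421] [ 66.5045  23.3647 -65.5708]
yel 24 [351.6667 253.5417] [ 69.5309 -38.6147 -63.2122]
side16 192 lean back 28.8934368521271 sd [ 7.0238 38.1813]
846 pan x,z by bins [(np.float64(0.07), 63, np.float64(-0.07203091378888354)), (np.float64(0.08), 62, np.float64(-0.07638811936703321)), (np.float64(0.09), 144, np.float64(-0.08535621082654393)), (np.float64(0.11), 154, np.float64(-0.08474907748606192)), (np.float64(0.12), 153, np.float64(-0.08337406402071196)), (np.float64(0.13), 156, np.float64(-0.08248740404693772)), (np.float64(0.14), 9, np.float64(-0.08295645268644863)), (np.float64(0.15), 0, 0)]
bowl in tool axes [0.1214 0.0005] 0.08542870584633049 382
```

>>> send_rows([
  [[1,-0.01,0.001,0,0],[1,-0.025,0.003,0,0],[1,-0.04,0.005,0,0],[1,-0.05,0.006,0,0],[1,-0.05,0.006,0,0]],
])

```text
t: 20.97
tool_pos: [0.3827, -0.2814, 0.2043]
orientation: [3.135, -0.204, -0.0]
force: [0.3, 0.3, -1.8]
opening: 0.0177
gripper_force: 60.0
```

>>> send_rows([
  [[1,0,0,0,0],[1,0,0,0,0]],
], force=14)

```text
t: 21.13
tool_pos: [0.3831, -0.2816, 0.2044]
orientation: [3.135, -0.204, 0.0]
force: [-0.6, 0.3, -2.9]
opening: 0.0179
gripper_force: 14.0
```

```bash
cat > q.sh <<'E'
python3 sd.py $1 250 170 430 320 4; python3 -c "
from hl import *
lean('$1',telemetry.read_state()['tool_pos'])"
E
sh q.sh side17
```

```text
21.1333 [ 0.3831 -0.2816  0.2044] [-0.6481  0.2623 -2.8749]
red 93 [338.8065 253.3441] [ 51.5554  -9.9228 -77.2893]
blue 72 [335.2361 245.6944] [ 55.1432  22.9916 -76.367 ]
yel 24 [344.3333 257.8333] [ 55.9702 -36.0606 -75.0372]
side17 188 lean back 19.132079080168797 sd [ 6.3455 38.0782]
```

>>> send_rows([
  [[1,0,0,0,0],[1,0,0,0,0],[1,0,0,0,0],[1,0,0,0,0],[1,0,0,0,0],[1,0,0,0,0],[1,0,0,0,0],[1,0,0,0,0]],
], force=60)

```text
t: 21.85
tool_pos: [0.3831, -0.2816, 0.2044]
orientation: [3.135, -0.204, 0.0]
force: [-0.1, 0.4, -1.6]
opening: 0.0172
gripper_force: 60.0
```

```bash
sh q.sh side18; python3 - <<'E'
from sc import *
def beads(tag,cam):
    z=np.load(f'pics/{tag}.npz');p,d=z['p'],z['d'];C=cloud(cam,d)
    h=cv2.cvtColor(p,cv2.COLOR_BGR2HSV);H,S,V=[h[...,i].astype(int) for i in range(3)]
    g=(d>.3)&(S>150)&(V>60)&(C[...,2]<.16)
    for n,m in (('red',(H<6)|(H>174)),('blue',(H>108)&(H<122)),('yel',(H>25)&(H<34)&(V>120)&(S>215))):
        k,lab,st,ce=cv2.connectedComponentsWithStats((g&m).astype(np.uint8))
        for i in range(1,k):
            if 8<st[i,4]<600: print(cam,n,st[i,4],ce[i].round(0),np.median(C[lab==i],0))
snap('top','top18'); beads('top18','top'); beads('side18','side')
E
```

```text
21.85 [ 0.3831 -0.2816  0.2044] [-0.0706  0.406  -1.616 ]
red 53 [364.6792 260.7547] [ 138.8401  -20.6641 -141.3062]
blue 25 [360.76 254.6 ] [ 140.9304   12.6578 -148.6972]
side18 190 lean back 16.472682895912108 sd [ 6.3543 37.1207]
top red 172 [228. 152.] [0.6763 0.2053 0.0359]
top red 59 [412. 205.] [ 0.5307 -0.3089  0.0588]
top blue 79 [400. 205.] [ 0.5315 -0.2766  0.0512]
side red 63 [365. 261.] [ 0.5207 -0.3187  0.0628]
side blue 585 [282. 170.] [0.5299 0.3117 0.0037]
side blue 16 [361. 255.] [ 0.5237 -0.2883  0.0562]
```

Some beads are in the bowl. I'll raise the scoop and check whether any are left in it.

>>> send_rows([
  [[1,0,0,0.05,0],[1,0,0,0.12,0],[1,0,0,0.2,0],[1,0,0,0.25,0],[1,-0.1,0.01,0.3,0],[1,-0.2,0.02,0.3,0],[1,-0.2,0.02,0.3,0]],
])

```text
t: 22.53
tool_pos: [0.3415, -0.2779, 0.2659]
orientation: [3.133, -0.205, 0.001]
force: [0.7, -0.8, -2.1]
opening: 0.017
gripper_force: 60.0
```

```bash
sh q.sh side19; cat > bd.py <<'E'
from sc import *
import sys
def beads(tag,cam):
    z=np.load(f'pics/{tag}.npz');p,d=z['p'],z['d'];C=cloud(cam,d)
    h=cv2.cvtColor(p,cv2.COLOR_BGR2HSV);H,S,V=[h[...,i].astype(int) for i in range(3)]
    X,Y,Z=[C[...,i] for i in range(3)]
    g=(d>.3)&(Z<.25)&(Z>-.02)
    for n,m in (('red',(S>150)&(V>50)&((H<6)|(H>174))),('blue',(S>130)&(V>50)&(H>105)&(H<124)),('yel',(H>24)&(H<34)&(V>130)&(S>225))):
        k,lab,st,ce=cv2.connectedComponentsWithStats((g&m).astype(np.uint8))
        for i in range(1,k):
            if 8<st[i,4]<800: print(cam,n,st[i,4],ce[i].round(0),np.median(C[lab==i],0))
    r=(d>.3)&(Z>.055)&(Z<.07)&(np.hypot(X-.5125,Y+.2985)<.11)&(np.hypot(X-.5125,Y+.2985)>.07); P=C[r]
    A=np.c_[2*P[:,:2],np.ones(len(P))]; s=np.linalg.lstsq(A,(P[:,:2]**2).sum(1),rcond=None)[0]; print('bowl',s[:2],np.sqrt(s[2]+s[:2]@s[:2]))
tag=sys.argv[1]; snap('top',tag); beads(tag,'top')
if len(sys.argv)>2: beads(sys.argv[2],'side')
E
python3 bd.py top19 side19
python3 - <<'E'
import cv2,numpy as np
a=cv2.imread('pics/top19.png')[150:270,340:470]; b=cv2.imread('pics/side19.png')[190:310,300:430]
cv2.imwrite('pics/c19.png',cv2.resize(np.hstack([a,b]),None,fx=3,fy=3,interpolation=cv2.INTER_CUBIC))
E
```

```text
22.5333 [ 0.3415 -0.2779  0.2659] [ 0.6786 -0.7703 -2.1423]
side19 198 lean back 16.868278620220323 sd [ 6.0408 37.4846]
top red 175 [228. 152.] [0.6756 0.2069 0.0358]
top red 89 [410. 207.] [ 0.5269 -0.3115  0.0324]
top blue 48 [395. 207.] [ 0.5269 -0.2666  0.0351]
top blue 41 [397. 217.] [ 0.4989 -0.272   0.0323]
top yel 52 [408. 217.] [ 0.4988 -0.3041  0.0324]
bowl [ 0.5139 -0.2977] 0.08578711576499781
side red 126 [331. 168.] [0.7007 0.1957 0.0285]
side red 90 [364. 266.] [ 0.5222 -0.3116  0.0299]
side blue 510 [278. 171.] [0.5093 0.3215 0.0032]
side blue 86 [354. 260.] [ 0.5095 -0.2758  0.0297]
bowl [ 0.5113 -0.2995] 0.08622484401793741
```

All five beads (two red merged, two blue, one yellow) are inside the bowl, which has not moved. Next I'll carry the scoop back to the mat.

>>> send_rows([
  [[1,0.1,0.1,0,0],[1,0.25,0.25,0,0],[1,0.4,0.4,0,0],[1,0.5,0.55,0,0],[1,0.57,0.7,0,0],[1,0.57,0.85,0,0],[1,0.57,1,0,0],[1,0.57,1,0,0]],
])

```text
t: 23.3
tool_pos: [0.4577, -0.0726, 0.264]
orientation: [-3.133, 0.197, 0.001]
force: [-0.2, 0.8, -0.7]
opening: 0.0172
gripper_force: 60.0
```

>>> send_rows([
  [[1,0,0.15,0,0.05],[1,0,0.3,0,0.1],[1,0,0.45,0,0.16],[1,0,0.6,0,0.22],[1,0,0.75,0,0.28],[1,0,0.9,0,0.357],[1,0,1,0,0.357],[1,0,1,0,0.357]],
])

```text
t: 23.97
tool_pos: [0.4571, 0.1259, 0.2639]
orientation: [-3.116, -0.388, 0.0]
force: [0.7, 0.2, -1.8]
opening: 0.017
gripper_force: 60.0
```

>>> send_rows([
  [[1,0,0.15,0,0],[1,0,0.3,0,0],[1,0,0.45,0,0],[1,0,0.6,0,0],[1,0,0.75,0,0],[1,0,0.83,0,0],[1,0,0.855,0,0],[1,0,0.855,0,0],[1,0,0.855,0,0]],
])

```text
t: 24.72
tool_pos: [0.4574, 0.2925, 0.2639]
orientation: [3.117, 0.382, -0.001]
force: [-0.6, 0.2, -1.1]
opening: 0.0172
gripper_force: 60.0
```

```bash
python3 - <<'E'
from hl import *
p,L,ok,s=pan('side','side20',np.radians(14)); tp=s['tool_pos']; o=s['orientation']; print(s['t'],tp,'yaw',np.degrees(2*np.arctan(o[1]/o[0])))
lean('side20',tp,14.0)
p,L,ok,s=pan('top','top20',np.radians(14))
m=ok&(abs(L[...,1])<.04)&(L[...,0]>.06)&(L[...,0]<.15)&(L[...,2]<-.085)&(L[...,2]>-.13)
q=L[m];print(len(q),np.degrees(np.arctan(np.polyfit(q[:,0],q[:,2],1)[0])),q[:,0].max())
E
```

```text
24.7167 [0.4574 0.2925 0.2639] yaw 13.965254230493693
side20 149 lean back 17.331539353045127 sd [ 7.3807 35.6983]
426 -6.807601068157116 0.10937170162921908
```

>>> send_rows([
  [[1,-0.007,0,-0.08,0],[1,-0.007,0,-0.2,0],[1,-0.007,0,-0.35,0],[1,-0.007,0,-0.5,0],[1,-0.007,0,-0.6,0],[1,-0.007,0,-0.68,0],[1,-0.007,0,-0.72,0],[1,-0.007,0,-0.735,0],[1,-0.007,0,-0.74,0],[1,-0.007,0,-0.74,0]],
])

```text
t: 25.65
tool_pos: [0.4565, 0.2934, 0.1174]
orientation: [-3.118, -0.381, -0.003]
force: [-0.6, 0.2, -1.8]
opening: 0.017
gripper_force: 60.0
```

>>> send_rows([
  [[1,0,0,-0.005,0],[1,0,0,-0.015,0],[1,0,0,-0.025,0],[1,0,0,-0.035,0],[1,0,0,-0.045,0],[1,0,0,-0.055,0],[1,0,0,-0.063,0],[1,0,0,-0.063,0],[1,0,0,-0.063,0]],
], force=15)

```text
t: 26.4
tool_pos: [0.4557, 0.2935, 0.1037]
orientation: [-3.118, -0.382, -0.0]
force: [-1.8, -0.3, 3.0]
opening: 0.0177
gripper_force: 15.0
```

```bash
cat > ck.py <<'E'
from hl import *
import sys
p,L,ok,s=pan('side','s'+sys.argv[1],np.radians(14)); tp=s['tool_pos']; print(s['t'],tp,s['force'],s['opening'])
lean('s'+sys.argv[1],tp,14.0)
p,L,ok,s=pan('top','t'+sys.argv[1],np.radians(14))
m=ok&(abs(L[...,1])<.04)&(L[...,0]>.05)&(L[...,0]<.12)&(L[...,2]<-.085)&(L[...,2]>-.115)
q=L[m];k=np.polyfit(q[:,0],q[:,2],1) if len(q)>5 else [0,0];print(len(q),np.degrees(np.arctan(k[0])),'z(.05,.13)',np.polyval(k,[.05,.13])+tp[2]+.002)
E
python3 ck.py 21
```

```text
26.4 [0.4557 0.2935 0.1037] [-1.8214 -0.3419  2.9857] 0.017685256511756002
s21 117 lean back 22.85713054125349 sd [ 7.2245 35.0429]
491 -0.5225778243433611 z(.05,.13) [0.0085 0.0077]
```

The pan is flat on the mat. I'll ease the grip, release and rise.

>>> send_rows([
  [[1,0,0,-0.003,0],[1,0,0,-0.003,0],[1,0,0,-0.003,0]],
], force=4)

```text
t: 26.75
tool_pos: [0.4556, 0.2933, 0.1028]
orientation: [3.118, 0.382, -0.0]
force: [-0.9, -1.2, -0.5]
opening: 0.0179
gripper_force: 4.0
```

>>> send_rows([
  [[-1,0,0,0,0],[-1,0,0,0,0],[-1,0,0,0,0],[-1,0,0,0,0],[-1,0,0,0,0],[-1,0,0,0,0],[-1,0,0,0,0],[-1,0,0,0,0],[-1,0,0,0,0],[-1,0,0,0.1,0],[-1,0,0,0.25,0],[-1,0,0,0.45,0],[-1,0,0,0.65,0],[-1,0,0,0.85,0],[-1,0,0,0.95,0],[-1,0,0,0.95,0]],
])

```text
t: 28.08
tool_pos: [0.458, 0.2947, 0.3002]
orientation: [-3.114, -0.382, -0.016]
force: [0.8, 0.9, 0.4]
opening: 0.0929
gripper_force: 0.0
```

>>> send_rows([
  [[-1,-0.3,-0.4,0,0],[-1,-0.3,-0.9,0,0],[-1,-0.3,-0.9,0,0],[-1,-0.3,-0.9,0,0],[-1,-0.3,-0.9,0,0],[-1,-0.3,-0.9,0,0]],
])

```text
t: 28.58
tool_pos: [0.3947, 0.1097, 0.2923]
orientation: [3.117, 0.376, -0.001]
force: [-0.9, 0.5, -0.3]
opening: 0.0926
gripper_force: 0.0
```

```bash
python3 bd.py top30; python3 - <<'E'
from h import *
np.set_printoptions(precision=4,suppress=True)
z=np.load('pics/top30.npz');p,d=z['p'],z['d'];C=cloud('top',d);X,Y,Z=[C[...,i] for i in range(3)];h=cv2.cvtColor(p,cv2.COLOR_BGR2HSV);S=h[...,1].astype(int)
m=(d>.3)&(np.hypot(X-.53,Y-.31)<.09)&(Z>.033)&(Z<.047)&(S<110)
P=C[m][:,:2];r=cv2.minAreaRect((P*1000).astype(np.float32));print('scoop walls',r,telemetry.read_state()['t'])
a=p[120:260,150:440]; cv2.imwrite('pics/c30.png',cv2.resize(a,None,fx=2.7,fy=2.7,interpolation=cv2.INTER_CUBIC))
E
```

```text
top red 170 [229. 152.] [0.6763 0.2051 0.0359]
top red 39 [405. 206.] [ 0.5302 -0.295   0.0324]
top red 42 [414. 209.] [ 0.5216 -0.3217  0.0319]
top blue 576 [195. 189.] [0.5911 0.3145 0.0053]
top blue 49 [395. 207.] [ 0.5268 -0.2664  0.0344]
top blue 42 [397. 217.] [ 0.4985 -0.272   0.0328]
top yel 56 [408. 217.] [ 0.4991 -0.3033  0.0307]
bowl [ 0.5138 -0.2977] 0.0859017843114651
scoop walls ((513.7396850585938, 307.1508483886719), (102.13011169433594, 108.20177459716797), 12.90656852722168) 28.6333
```

View pics/c30.png

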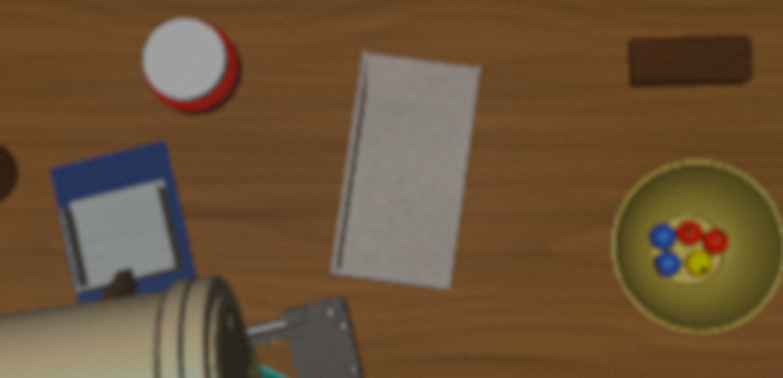

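The crop shows all five beads in the olive bowl, the tray empty, the scoop flat on the blue mat and the bystanders unmoved. I'll do one numerical check of the scoop's position on the mat.

```bash
python3 - <<'E'
from h import *
np.set_printoptions(precision=4,suppress=True)
for tag,yaw,o in (('top0',9.8,(.530,.315)),('top30',14,(.5345,.3125))):
    z=np.load(f'pics/{tag}.npz');p,d=z['p'],z['d'];C=cloud('top',d);h=cv2.cvtColor(p,cv2.COLOR_BGR2HSV);S=h[...,1].astype(int)
    D=C-[*o,0];c,s=np.cos(np.radians(yaw)),np.sin(np.radians(yaw));L=np.stack([D[...,0]*c+D[...,1]*s,-D[...,0]*s+D[...,1]*c,D[...,2]],-1)
    f=(d>.3)&(S<95)&(abs(L[...,1])<.04)&(abs(L[...,0])<.08)&(L[...,2]<.02)
    print(tag,'front edge x',[L[f&(abs(L[...,1]-y)<.008)][:,0].max().round(4) for y in(-.03,-.01,.01,.03)])
    w=(d>.3)&(abs(L[...,2]-.036)<.008)&(S<110)&(abs(L[...,0])<.04)&(abs(L[...,1])<.07)
    print('walls y',[(L[w&(abs(L[...,0]-x)<.01)][:,1].min().round(4),L[w&(abs(L[...,0]-x)<.01)][:,1].max().round(4)) for x in(-.02,0,.02,.035)])
E
```

```text
top0 front edge x [np.float64(0.0531), np.float64(0.0542), np.float64(0.0534), np.float64(0.0529)]
walls y [(np.float64(-0.0494), np.float64(0.0584)), (np.float64(-0.049), np.float64(0.0568)), (np.float64(-0.0496), np.float64(0.058)), (np.float64(-0.049), np.float64(0.0566))]
top30 front edge x [np.float64(0.0444), np.float64(0.0448), np.float64(0.0456), np.float64(0.0449)]
walls y [(np.float64(-0.0542), np.float64(0.0525)), (np.float64(-0.0544), np.float64(0.0528)), (np.float64(-0.0536), np.float64(0.0531)), (np.float64(-0.0533), np.float64(0.053))]
```

```bash
python3 -c "
from plant import order
print(order.close_job())"
```

```text
the job is handed in; nothing more can be done
None
```

I handed the job in at about 29 s: all five beads are in the leaf bowl, which didn't move, and the scoop stands flat on its blue mat, released about 5 mm off centre. While lowering it in, I caught the scoop's handle on the tray's back rim (wrist force peaked near 64 N, limit 120 N), then re-levelled it.

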